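# Return the porcelain vase to its stand

## Robot

A 7-joint arm with a two-finger parallel gripper is mounted at the origin on the work surface. World frame = base frame: x ahead of the robot, y to its left, z up, the work surface at z = 0. Lengths are in m, angles in rad, forces in N, time in s.
With the tool pointing down it reaches from about 0.4 to 0.85 m from the base axis. Payload 4.5 kg.
Tool frame: the origin (TCP) lies midway between the tips of the shut fingers; the grasp point (between the pads) lies behind it (r.grip_point_offset is the z of the grasp point in the tool frame, in m); z points along the fingers, y is the line along which they close (so a half turn about z gives the same grasp; the last joint's range is limited). The gripper opens to 88 mm and grips with 3 to 60 N. Pads are 18 mm wide; open, the fingers measure 123 mm over their backs; the gripper's body (75 mm by 187 mm) begins 45 mm behind the grasp point.
Start: joints at [-1.16, 0.689, -0.195, 1.565, 0.157, 0.902, -0.215], TCP at [0.23, 0.581, 0.213] pointing down, gripper open.
Joint ranges: [-3.01, 3.01], [-0.46, 2.08], [-1.47, 1.51], [0.13, 2.56], [-1, 4.14], [0.04, 2.09], [-2.66, 2.66]. Speed limits (rad/s): [2.57, 2.57, 3.14, 3.14, 3.14, 3.14, 3.14].

## Interface

Orientations are given as a unit quaternion [x, y, z, w].
In Python, from plant import r, optics, workorder gives the robot as it stands.
- The arm moves only by the shell command python3 -m creep 'ROWS' [FORCE]. ROWS is JSON, a list of rows, each an object of numbers: "grip": the gripper command: -1 is shut, 1 is fully open, values between are in proportion; "tx", "ty", "tz": the shift along the tool's x, y, z in cm; "spin": the turn about the tool's z in degrees. In form: [{"grip": .., "tx": .., "ty": .., "tz": .., "spin": ..}, ...]. A call has 1 to 8 rows; each row shifts and turns the commanded pose from where the row before left it, along the tool's axes as they then stand; what a row does not reach is not made up. A row lasts 1/12 s, in which the tool goes at most 41.7 mm and 7.16 degrees, less where a joint would pass 70% of its speed; a pose out of reach is approached as far as the arm can. A call with a gripper value outside its range is refused whole. The fingers move at their own pace and stop on an object; FORCE is the grip in N (left out, the last holds). Time passes only in rows, so rows that do not move let the fingers close. It gives the time, the measured TCP pose, the force, the opening and the grip force at its end, in the units of the state.
- r.get_state(): the state, without advancing time (a new reading comes with each control period).
- optics.snapshot(name): name is "scene" or "top" or "wrist"; returns (picture, depth): 384x512x3 uint8, red, green, blue; 384x512 float32, m along the optical axis (not along the pixel's ray), 0 where there is no reading.
- optics.get_calibration(name): a dict with "fx", "fy", "cx", "cy" (pixels), "extrinsics" (4x4, takes a point from world to camera coordinates). Camera axes: x right, y down, z forward; pixel columns grow to the right and rows downward; lengths in m; the calibration is good to about 2 mm. A picture is of the moment at which its call begins: read the wrist's pose just before it. get_calibration takes no time and is no camera call; for the wrist camera it gives the pose at the moment of the call.
- workorder.finish_job(): hands the job in; it is judged then, once.
The state is a dict: "clock": time; "q": joint angles; "qd": joint speeds; "joint_torque": joint torques, N m; "tool_pos": TCP position; "eef_rot": TCP orientation; "contact_force": force on the tool from outside, world axes, zero at the start; "moment": the same for the moment, N m; "opening": opening from 0.0 (shut) to 1.0 (fully open); "finger_force": force on a finger pad.
Only numpy, scipy, OpenCV 4.12 (cv2) and the standard library are available. Lean on these libraries where they do the work, as an engineer would, in place of code of your own. Each camera call takes 0.05 s, during which the arm holds its last target. There are 200 camera calls.

## Task

A candlestick was left on the vase's round wooden stand: move it to the free end of the silver tray, standing beside its twin. Then put the porcelain vase upright on the middle of the stand. The porcelain is thin: squeeze it with no more than 40 N, keep it upright and lower it on softly, without dropping or knocking it, and leave the other things where they are.

Things in the scene. Friction and masses are not known exactly. Their poses are not given: they have to be found in the camera images.
- vase: pearl-white porcelain vase, 0.32 kg, 174 mm tall, round: foot 62 mm across, widest (94 mm) at 80 mm up, straight neck 44 mm across from 120 mm up to the top at 174 mm. Origin: centre of its underside, z up along its axis. Cracks if squeezed with over 45 N a finger, dropped over 5 mm onto the stand or pressed on it with over 45 N
- vase_neck (a point): point on the vase's axis, 152 mm above its underside: where to pinch the neck
- stand: low round dark wooden stand, 120 mm across, 30 mm high, flat top; fixed. Origin: centre of its underside
- stand_top (a point): centre of the stand's flat top, 30 mm above the table: the vase's place
- candlestick: brass candlestick without candle, about 0.30 kg, 142 mm tall, round: foot 68 mm across, slim stem 20 mm, straight cup 32 mm across from 98 mm up to the top at 142 mm. Origin: centre of its underside, z up. It starts standing on the stand
- candlestick_cup (a point): point on the candlestick's axis, 122 mm above its underside: where to pinch the cup
- tray: rectangular silver tray, 140 mm (its x) by 240 mm (its y), floor 6 mm thick, rim 12 mm high and 8 mm wide; fixed. Origin: centre of its underside. The twin stands 52 to 66 mm from the centre to its +y; the -y half is the free end
- tray_free (a point): middle of the tray's free end, on its floor, 60 mm from the tray's centre to its -y: the candlestick's place
- twin: second candlestick, same as the first, standing on the tray; leave it there. Origin: centre of its underside
- dish: round silver dish, 112 mm across, 36 mm high, a bystander just beyond the stand (to its +x). Origin: centre of its underside
- trinket: wooden trinket box, 64 x 89 mm, 44 mm high, a bystander just beyond the vase (to its +x). Origin: centre of its underside
- scentjar: amber glass scent jar with a ball stopper, 60 mm across, 94 mm high, a bystander just beyond the tray (to its +x). Origin: centre of its underside
Mind the look-alikes: they are no part of the job. Leave any pink or purple look-alike of the vase alone.

How it is judged:
By the outcome, as a careful person would: the job done as asked, in the order asked, and still so for the second after the job is handed in, with the robot touching nothing.
It also fails if it takes over 72 s, if anything falls off the work surface, if the arm or the gripper's body presses on something with over 40 N, if the wrist force passes 120 N, or if a joint passes its speed limit or range.

## Working session

There is one attempt and no reset: what is moved stays moved. The work goes in short steps, Python scripts to look and compute and a shell command to move; the robot and the scene stay as the last step left them, time stands still between calls to the robot, and variables do not carry over. Pictures are saved under pics/ and viewed, at most 10 in all, crops included, and the job is handed in when it is done.

```bash
mkdir -p pics; ls
cat > h.py <<'E'
import numpy as np,cv2
from plant import r,optics,workorder
def snap(n):
    c=optics.get_calibration(n); p,d=optics.snapshot(n); return p,d,c
def world(d,c):
    h,w=d.shape; v,u=np.mgrid[:h,:w]
    P=np.stack([(u-c['cx'])/c['fx']*d,(v-c['cy'])/c['fy']*d,d],-1)
    E=np.array(c['extrinsics']); W=(P-E[:3,3])@E[:3,:3]
    W[d<=0]=np.nan; return W
E
python3 - <<'E'
from h import *
s=r.get_state(); print(s['tool_pos'],s['eef_rot'],s['opening'],s['clock'],r.grip_point_offset)
ims=[]
for n in('top','scene'):
    p,d,c=snap(n); np.savez('/tmp/'+n,p=p,d=d,E=c['extrinsics'],k=[c['fx'],c['fy'],c['cx'],c['cy']])
    cv2.imwrite(f'pics/{n}0.png',p[...,::-1]); print(n,np.round(c['extrinsics'],2).tolist())
E
```

```text
pics
[0.22976549 0.58047471 0.21170049] [ 1.87268472e-01  9.82308313e-01 -9.40325960e-04 -1.12480764e-04] 0.9996902427107247 0.0 -0.0187
top [[0.01, -1.0, 0.03, -0.07], [-0.99, -0.02, -0.15, 0.53], [0.15, -0.03, -0.99, 1.06], [0.0, 0.0, 0.0, 1.0]]
scene [[0.56, 0.83, -0.01, -0.28], [0.58, -0.4, -0.71, -0.25], [-0.59, 0.4, -0.7, 2.0], [0.0, 0.0, 0.0, 1.0]]
```

View pics/top0.png

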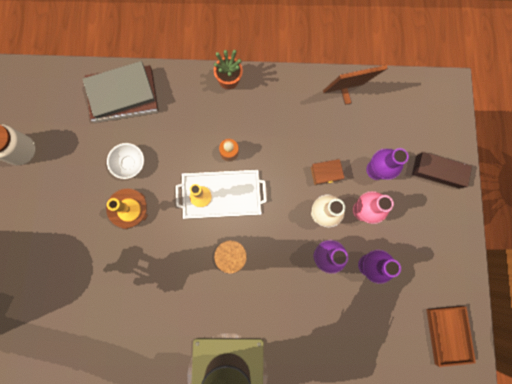

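View pics/scene0.png

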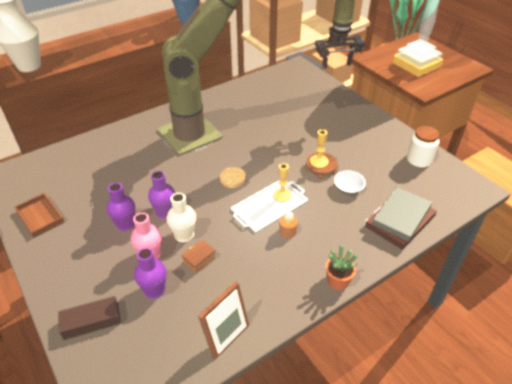

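Top view: the pearl-white vase is at (328,211), with its neck at (336,208). Its look-alikes are pink (374,207) and purple (331,257), (388,164) and (380,266). The candlestick on the stand is at (127,208), its cup at (114,205). The twin on the tray is at (200,196), the free tray end near (240,195), and the plain coaster at (230,257) is a decoy for the stand. I choose the white vase and the left candlestick.

Run:
```python
from h import *
from scipy.optimize import least_squares
def load(n):
    f=np.load(f'/tmp/{n}.npz'); c=dict(zip(('fx','fy','cx','cy'),f['k'])); c['extrinsics']=f['E']; return f['p'],world(f['d'],c)
pt,Wt=load('top'); ps,Ws=load('scene')
boxes={'cand':(100,190,150,228),'twin':(186,180,214,210),'vase':(310,192,347,228),'pink':(355,190,394,225),'purpN':(312,238,350,275),'dish':(105,143,147,182),'jar':(217,136,241,160),'box':(310,157,347,185),'coaster':(212,240,248,275)}
for k,(a,b,c,d) in boxes.items():
    Q=Wt[b:d,a:c].reshape(-1,3); Q=Q[np.isfinite(Q[:,2])]; zt=np.percentile(Q[:,2],99.5)
    T=Q[Q[:,2]>zt-.012]
    m=(T.min(0)+T.max(0))/2
    print(k,'ztop',zt.round(3),'n',len(T),'mid',m.round(3),'ext',np.ptp(T,axis=0).round(3))
# side surface circle fit using both views
P=np.vstack([Wt.reshape(-1,3),Ws.reshape(-1,3)]); src=np.r_[np.zeros(Wt.size//3),np.ones(Ws.size//3)]
def fit(c0,z0,z1,R,rad):
    for s in (0,1,2):
        m=(np.hypot(P[:,0]-c0[0],P[:,1]-c0[1])<rad)&(P[:,2]>z0)&(P[:,2]<z1)
        if s<2: m&=src==s
        Q=P[m]
        if len(Q)<8: print('few',len(Q)); continue
        o=least_squares(lambda x:np.hypot(Q[:,0]-x[0],Q[:,1]-x[1])-R,c0,loss='soft_l1',f_scale=.002)
        print('  fit',s,len(Q),o.x.round(4),'rms',np.sqrt(np.mean(o.fun**2)).round(4))
def rough(k):
    a,b,c,d=boxes[k];Q=Wt[b:d,a:c].reshape(-1,3);Q=Q[np.isfinite(Q[:,2])];T=Q[Q[:,2]>np.percentile(Q[:,2],99.5)-.012];return ((T.min(0)+T.max(0))/2)[:2]
print('vase neck');fit(rough('vase'),.125,.168,.022,.035)
print('cand cup');fit(rough('cand'),.133,.166,.016,.03)
print('twin cup');fit(rough('twin'),.109,.143,.016,.03)
for n,W,(a,b,c,d) in(('top',Wt,(100,185,152,232)),):
    Q=W[b:d,a:c].reshape(-1,3); Q=Q[(Q[:,2]>.024)&(Q[:,2]<.034)]; m=(Q.min(0)+Q.max(0))/2; print('stand',len(Q),m.round(4),np.ptp(Q,axis=0).round(4))
# tray rim
Q=Wt[165:222,170:270].reshape(-1,3); Q=Q[(Q[:,2]>.008)&(Q[:,2]<.02)]
print('tray rim',len(Q),cv2.minAreaRect(Q[:,:2].astype(np.float32)))
cv2.imwrite('pics/crop1.png',cv2.resize(pt[130:285,90:410,::-1],None,fx=2.5,fy=2.5,interpolation=cv2.INTER_CUBIC))
```

```text
cand ztop 0.174 n 129 mid [0.473 0.306 0.169] ext [0.03  0.033 0.014]
twin ztop 0.152 n 112 mid [0.52  0.096 0.147] ext [0.031 0.03  0.011]
vase ztop 0.177 n 217 mid [ 0.475 -0.284  0.172] ext [0.041 0.044 0.014]
pink ztop 0.178 n 224 mid [ 0.488 -0.414  0.173] ext [0.042 0.043 0.013]
purpN ztop 0.178 n 237 mid [ 0.345 -0.288  0.172] ext [0.041 0.044 0.012]
dish ztop 0.039 n 307 mid [0.622 0.326 0.034] ext [0.107 0.11  0.013]
jar ztop 0.095 n 74 mid [0.664 0.012 0.09 ] ext [0.027 0.027 0.013]
box ztop 0.049 n 589 mid [ 0.602 -0.296  0.043] ext [0.077 0.096 0.012]
coaster ztop 0.024 n 812 mid [0.338 0.    0.019] ext [0.095 0.094 0.013]
vase neck
  fit 0 64 [ 0.4753 -0.2839] rms 0.0004
  fit 1 137 [ 0.4785 -0.2821] rms 0.0022
  fit 2 201 [ 0.4777 -0.2828] rms 0.0021
cand cup
  fit 0 47 [0.4729 0.3063] rms 0.0005
  fit 1 65 [0.4759 0.3082] rms 0.0027
  fit 2 112 [0.4742 0.3066] rms 0.0023
twin cup
  fit 0 24 [0.5209 0.0958] rms 0.0003
  fit 1 66 [0.5241 0.0978] rms 0.0024
  fit 2 90 [0.5227 0.0964] rms 0.0024
stand 707 [0.4793 0.3152 0.029 ] [0.1158 0.1202 0.0097]
tray rim 1304 ((0.5301104784011841, 0.03157515823841095), (0.14025600254535675, 0.276408851146698), 4.224136829376221)
```

View pics/crop1.png

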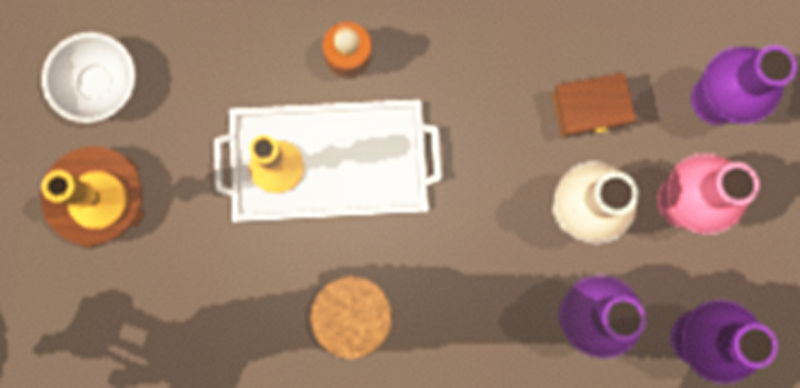

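The crop confirms the choice: the white vase is at crop (597,200) with the pink one beside it, the gold candlestick stands on the round stand at crop (93,197), and the tray's right half is free. The measured heights and sizes fit the description. Next I hover above the candlestick.

```bash
cat >> h.py <<'E'
from scipy.spatial.transform import Rotation as Rn
def to(x,y,z):
    s=r.get_state(); d=np.array([x,y,z])-s['tool_pos']; R=Rn.from_quat(s['eef_rot']).as_matrix()
    print('tool cm',(R.T@d*100).round(2),'pos',s['tool_pos'].round(4),'yaxis',R[:,1].round(3),'zax',R[:,2].round(3),'F',s['contact_force'].round(1),'op',round(s['opening'],3),'ff',s['finger_force'],'t',round(s['clock'],2),'q',s['q'].round(2))
def circ(Q,c0,R,loss='soft_l1'):
    from scipy.optimize import least_squares
    o=least_squares(lambda x:np.hypot(Q[:,0]-x[0],Q[:,1]-x[1])-R,c0,loss=loss,f_scale=.002)
    return o.x.round(4),np.sqrt(np.mean(o.fun**2)).round(4),len(Q)
E
python3 -m creep '[{"tx":-3.3,"ty":-1.65,"tz":-1},{"tx":-3.3,"ty":-1.65,"tz":-1},{"tx":-3.3,"ty":-1.65,"tz":-1},{"tx":-3.3,"ty":-1.65,"tz":-1},{"tx":-3.3,"ty":-1.65},{"tx":-3.3,"ty":-1.65},{"tx":-3.3,"ty":-1.65},{"tx":-3.3,"ty":-1.65}]'
python3 -c "
from h import *
to(.4745,.307,.25)"
```

```text
tool cm [-32.82 -16.44  -3.79] pos [0.2298 0.5806 0.2118] yaxis [ 0.368  0.93  -0.002] zax [-0.    -0.002 -1.   ] F [-0.5  0.3  0.4] op 1.002 ff 0.0 t 0.1 q [-1.16  0.69 -0.19  1.57  0.16  0.9  -0.22]$[0]: bad value
```

```bash
python3 -m creep '[{"grip":1,"tx":-3.3,"ty":-1.65,"tz":-1,"spin":0},{"grip":1,"tx":-3.3,"ty":-1.65,"tz":-1,"spin":0},{"grip":1,"tx":-3.3,"ty":-1.65,"tz":-1,"spin":0},{"grip":1,"tx":-3.3,"ty":-1.65,"tz":-1,"spin":0},{"grip":1,"tx":-3.3,"ty":-1.65,"tz":0,"spin":0},{"grip":1,"tx":-3.3,"ty":-1.65,"tz":0,"spin":0},{"grip":1,"tx":-3.3,"ty":-1.65,"tz":0,"spin":0},{"grip":1,"tx":-3.3,"ty":-1.65,"tz":0,"spin":0}]'
python3 -c "
from h import *
to(.4745,.307,.25)"
```

```text
clock: 0.77
tool_pos: [0.4277, 0.3596, 0.2524]
eef_rot: [0.187, 0.982, -0.0, -0.0]
contact_force: [0.7, 0.4, 0.5]
opening: 1.003
finger_force: 0.0
tool cm [-6.29 -3.16  0.24] pos [0.4277 0.3596 0.2524] yaxis [ 0.368  0.93  -0.001] zax [-0. -0. -1.] F [0.7 0.4 0.5] op 1.003 ff 0.0 t 0.77 q [-0.64  0.56 -0.23  1.72  0.15  0.89  0.26]
```

```bash
python3 -m creep '[{"grip":1,"tx":0,"ty":0,"tz":0,"spin":0},{"grip":1,"tx":0,"ty":0,"tz":0,"spin":0},{"grip":1,"tx":0,"ty":0,"tz":0,"spin":0}]' >/dev/null
python3 - <<'E'
from h import *
p,d,c=snap('wrist'); W=world(d,c); to(.4745,.307,.25)
cv2.imwrite('pics/w1.png',p[...,::-1]); P=W.reshape(-1,3)
h=np.hypot(P[:,0]-.4745,P[:,1]-.307)
for z0,z1,R in((.13,.175,.016),(.165,.18,.016)):
    Q=P[(h<.03)&(P[:,2]>z0)&(P[:,2]<z1)]; print(len(Q), Q.size and (circ(Q,[.4745,.307],R),Q.min(0),Q.max(0)))
Q=P[(P[:,2]>.022)&(P[:,2]<.036)&(np.hypot(P[:,0]-.479,P[:,1]-.315)<.09)];print(len(Q),Q.min(0),Q.max(0))
E
```

```text
tool cm [-6.57 -3.38  0.23] pos [0.4257 0.3625 0.2524] yaxis [0.366 0.931 0.   ] zax [-0.001  0.001 -1.   ] F [-0.1  0.6 -0.3] op 0.999 ff 0.0 t 1.07 q [-0.65  0.56 -0.23  1.72  0.15  0.89  0.26]
1443 ((array([0.4746, 0.3072]), np.float64(0.0051), 1443), array([0.45806205, 0.29122535, 0.13001909]), array([0.49044716, 0.32353986, 0.17469223]))
983 ((array([0.475, 0.307]), np.float64(0.0061), 983), array([0.45806205, 0.29122535, 0.16500657]), array([0.49044716, 0.32342078, 0.17469223]))
3535 [0.42079085 0.25683134 0.02247155] [0.54072881 0.3762867  0.03588561]
```

View pics/w1.png

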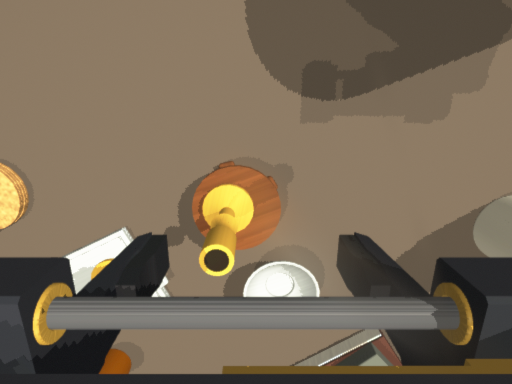

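The wrist view shows the cup rim at (216,258) and the stand around (237,207). The cup fit gives (0.4745, 0.3072), in agreement with the other cameras. I now reach over it, check, and then lower.

```bash
python3 -m creep '[{"grip":1,"tx":-3.3,"ty":-1.7,"tz":0,"spin":0},{"grip":1,"tx":-3.3,"ty":-1.7,"tz":0,"spin":0},{"grip":1,"tx":0,"ty":0,"tz":0,"spin":0},{"grip":1,"tx":0,"ty":0,"tz":0,"spin":0},{"grip":1,"tx":0,"ty":0,"tz":2,"spin":0},{"grip":1,"tx":0,"ty":0,"tz":2,"spin":0},{"grip":1,"tx":0,"ty":0,"tz":0,"spin":0}]' >/dev/null
python3 -c "
from h import *
to(.4745,.3073,.133)"
```

```text
tool cm [-0.24  0.21  7.65] pos [0.4719 0.3064 0.2095] yaxis [ 0.364  0.931 -0.005] zax [-0.006 -0.003 -1.   ] F [ 0.1 -0.6  0.2] op 1.001 ff 0.0 t 1.65 q [-0.52  0.62 -0.22  1.75  0.18  0.8   0.37]
```

```bash
python3 -m creep '[{"grip":1,"tx":-0.2,"ty":0,"tz":2,"spin":0},{"grip":1,"tx":0,"ty":0,"tz":2,"spin":0},{"grip":1,"tx":0,"ty":0,"tz":2,"spin":0},{"grip":1,"tx":0,"ty":0,"tz":1.5,"spin":0},{"grip":1,"tx":0,"ty":0,"tz":0,"spin":0},{"grip":1,"tx":0,"ty":0,"tz":0,"spin":0},{"grip":1,"tx":0,"ty":0,"tz":0,"spin":0},{"grip":1,"tx":0,"ty":0,"tz":0,"spin":0}]' >/dev/null
python3 -c "
from h import *
to(.4745,.3073,.133)"
```

```text
tool cm [ 0.38 -0.    0.6 ] pos [0.4781 0.3059 0.139 ] yaxis [0.367 0.93  0.003] zax [ 0.002  0.002 -1.   ] F [-0.5  0.3  0.3] op 1.002 ff 0.0 t 2.32 q [-0.54  0.71 -0.19  1.82  0.21  0.63  0.34]
```

```bash
python3 -m creep '[{"grip":1,"tx":0.3,"ty":0,"tz":0.5,"spin":0},{"grip":1,"tx":0,"ty":0,"tz":0,"spin":0},{"grip":1,"tx":0,"ty":0,"tz":0,"spin":0},{"grip":-1,"tx":0,"ty":0,"tz":0,"spin":0},{"grip":-1,"tx":0,"ty":0,"tz":0,"spin":0},{"grip":-1,"tx":0,"ty":0,"tz":0,"spin":0},{"grip":-1,"tx":0,"ty":0,"tz":0,"spin":0},{"grip":-1,"tx":0,"ty":0,"tz":0,"spin":0}]' 30 
python3 -m creep '[{"grip":-1,"tx":0,"ty":0,"tz":0,"spin":0},{"grip":-1,"tx":0,"ty":0,"tz":0,"spin":0},{"grip":-1,"tx":0,"ty":0,"tz":0,"spin":0},{"grip":-1,"tx":0,"ty":0,"tz":0,"spin":0}]' 
python3 -c "
from h import *
to(.4745,.3073,.133)"
```

```text
clock: 2.98
tool_pos: [0.4749, 0.3058, 0.1326]
eef_rot: [0.187, 0.982, 0.0, 0.0]
contact_force: [0.5, -0.3, 0.0]
opening: 0.644
finger_force: 0.0
clock: 3.32
tool_pos: [0.475, 0.306, 0.1326]
eef_rot: [0.187, 0.982, 0.0, 0.0]
contact_force: [0.2, 1.5, -2.3]
opening: 0.35
finger_force: 30.1
tool cm [ 0.09  0.1  -0.04] pos [0.475  0.306  0.1326] yaxis [0.368 0.93  0.001] zax [ 0.     0.001 -1.   ] F [ 0.2  1.5 -2.3] op 0.35 ff 30.061175376176834 t 3.32 q [-0.54  0.72 -0.19  1.83  0.22  0.61  0.33]
```

```bash
python3 -m creep '[{"grip":-1,"tx":0,"ty":0,"tz":-0.5,"spin":0},{"grip":-1,"tx":0,"ty":0,"tz":-1.5,"spin":0},{"grip":-1,"tx":0,"ty":0,"tz":-2.5,"spin":0},{"grip":-1,"tx":0,"ty":0,"tz":-3,"spin":0},{"grip":-1,"tx":0,"ty":0,"tz":-3,"spin":0},{"grip":-1,"tx":0,"ty":0,"tz":-3,"spin":0},{"grip":-1,"tx":0,"ty":0,"tz":-2.5,"spin":0},{"grip":-1,"tx":0,"ty":0,"tz":-1,"spin":0}]' 
python3 -m creep '[{"grip":-1,"tx":-0.8,"ty":-1.4,"tz":0,"spin":0},{"grip":-1,"tx":-1.7,"ty":-2.7,"tz":0,"spin":0},{"grip":-1,"tx":-1.7,"ty":-2.7,"tz":0,"spin":0},{"grip":-1,"tx":-1.7,"ty":-2.7,"tz":0,"spin":0},{"grip":-1,"tx":-1.7,"ty":-2.7,"tz":0,"spin":0},{"grip":-1,"tx":-1.7,"ty":-2.7,"tz":0,"spin":0},{"grip":-1,"tx":-1.7,"ty":-2.7,"tz":0,"spin":0},{"grip":-1,"tx":-1.7,"ty":-2.7,"tz":0,"spin":0}]'
python3 -m creep '[{"grip":-1,"tx":-1.7,"ty":-2.7,"tz":0,"spin":0},{"grip":-1,"tx":-1.7,"ty":-2.7,"tz":0,"spin":0},{"grip":-1,"tx":-1.1,"ty":-2,"tz":0,"spin":0},{"grip":-1,"tx":-0.5,"ty":-1,"tz":0,"spin":0},{"grip":-1,"tx":0,"ty":0,"tz":0,"spin":0},{"grip":-1,"tx":0,"ty":0,"tz":0,"spin":0},{"grip":-1,"tx":0,"ty":0,"tz":0,"spin":0},{"grip":-1,"tx":0,"ty":0,"tz":0,"spin":0}]' >/dev/null
python3 - <<'E'
from h import *
to(.5345,-.028,.1096)
p,d,c=snap('top'); W=world(d,c); cv2.imwrite('pics/top1.png',p[...,::-1])
Q=W[180:235,95:160].reshape(-1,3); Q=Q[(Q[:,2]>.022)&(Q[:,2]<.036)]; m=(Q.min(0)+Q.max(0))/2
print('stand',m.round(4),np.ptp(Q,axis=0).round(4), Q.mean(0).round(4), np.median(Q[:,2]))
ps,ds,cs=snap('scene'); Ws=world(ds,cs).reshape(-1,3)
Q=Ws[(Ws[:,2]>.022)&(Ws[:,2]<.036)&(np.hypot(Ws[:,0]-.479,Ws[:,1]-.315)<.07)]; print('scene stand',((Q.min(0)+Q.max(0))/2).round(4),Q.mean(0).round(4),np.ptp(Q,axis=0).round(4))
E
```

```text
clock: 3.98
tool_pos: [0.4758, 0.3066, 0.3061]
eef_rot: [0.187, 0.982, 0.002, 0.002]
contact_force: [0.6, 1.6, -1.7]
opening: 0.35
finger_force: 30.0
clock: 4.65
tool_pos: [0.5172, 0.0685, 0.3014]
eef_rot: [0.187, 0.982, -0.001, -0.001]
contact_force: [0.9, -0.3, -3.3]
opening: 0.349
finger_force: 30.0
tool cm [-0.26 -0.4  19.28] pos [ 0.5336 -0.0236  0.3024] yaxis [0.364 0.931 0.001] zax [-0.     0.001 -1.   ] F [-0.   1.3 -3.6] op 0.352 ff 29.994384348392487 t 5.32 q [ 0.1   0.46 -0.22  1.71  0.12  0.98  1.03]
stand [0.4781 0.315  0.029 ] [0.1183 0.1192 0.0135] [0.4785 0.3147 0.0299] 0.02993839221258923
scene stand [0.4851 0.3157 0.0292] [0.4855 0.3143 0.0293] [0.1238 0.1216 0.0136]
```

View pics/top1.png

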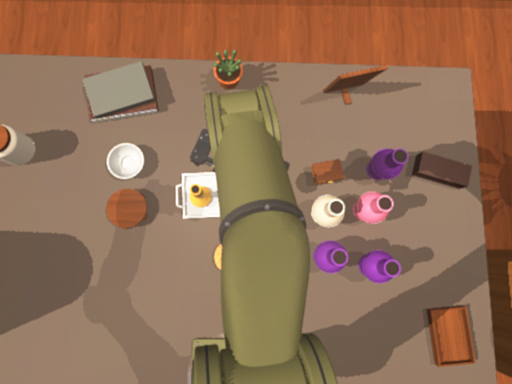

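The top view shows the stand at (127,208) now empty, the candlestick carried above the tray, and everything else in place. Now I lower it.

```bash
python3 -m creep '[{"grip":-1,"tx":-0.2,"ty":-0.4,"tz":2,"spin":0},{"grip":-1,"tx":0,"ty":0,"tz":3,"spin":0},{"grip":-1,"tx":0,"ty":0,"tz":3,"spin":0},{"grip":-1,"tx":0,"ty":0,"tz":3,"spin":0},{"grip":-1,"tx":0,"ty":0,"tz":3,"spin":0},{"grip":-1,"tx":0,"ty":0,"tz":2.5,"spin":0},{"grip":-1,"tx":0,"ty":0,"tz":1,"spin":0},{"grip":-1,"tx":0,"ty":0,"tz":0,"spin":0}]' 
python3 -m creep '[{"grip":-1,"tx":0,"ty":0,"tz":0,"spin":0},{"grip":-1,"tx":0,"ty":0,"tz":0,"spin":0},{"grip":-1,"tx":0,"ty":0,"tz":0,"spin":0}]' >/dev/null
python3 - <<'E'
from h import *
to(.5345,-.028,.1086)
E
```

```text
clock: 6.08
tool_pos: [0.5327, -0.0299, 0.1256]
eef_rot: [0.187, 0.982, -0.0, -0.002]
contact_force: [-0.5, -0.6, -2.6]
opening: 0.348
finger_force: 30.0
tool cm [0.2  0.19 2.06] pos [ 0.5356 -0.0305  0.1292] yaxis [0.368 0.93  0.001] zax [ 0.004  0.    -1.   ] F [ 0.5  0.5 -2.2] op 0.351 ff 29.994182735681534 t 6.33 q [ 0.07  0.7  -0.17  1.92  0.21  0.54  0.96]
```

```bash
python3 -m creep '[{"grip":-1,"tx":0.1,"ty":0.1,"tz":0.5,"spin":0},{"grip":-1,"tx":0,"ty":0,"tz":0.5,"spin":0},{"grip":-1,"tx":0,"ty":0,"tz":0.4,"spin":0},{"grip":-1,"tx":0,"ty":0,"tz":0.2,"spin":0},{"grip":-1,"tx":0,"ty":0,"tz":0,"spin":0},{"grip":-1,"tx":0,"ty":0,"tz":0,"spin":0},{"grip":-1,"tx":0,"ty":0,"tz":0,"spin":0}]'
python3 - <<'E'
from h import *
to(.5345,-.028,.1086)
E
```

```text
clock: 6.92
tool_pos: [0.5337, -0.0294, 0.1115]
eef_rot: [0.187, 0.982, 0.0, 0.0]
contact_force: [0.6, 0.5, -3.6]
opening: 0.349
finger_force: 30.0
tool cm [-0.02  0.16  0.29] pos [ 0.5337 -0.0294  0.1115] yaxis [0.368 0.93  0.   ] zax [ 0.  0. -1.] F [ 0.6  0.5 -3.6] op 0.349 ff 29.994276612997055 t 6.92 q [ 0.06  0.72 -0.16  1.93  0.21  0.5   0.95]
```

```bash
for i in 1 2; do python3 -m creep '[{"grip":-1,"tx":0,"ty":0,"tz":0.15,"spin":0},{"grip":-1,"tx":0,"ty":0,"tz":0,"spin":0},{"grip":-1,"tx":0,"ty":0,"tz":0,"spin":0},{"grip":-1,"tx":0,"ty":0,"tz":0,"spin":0}]' | grep -E 'pos|contact'; done
```

```text
tool_pos: [0.5336, -0.0294, 0.1101]
contact_force: [0.1, 0.4, -2.4]
tool_pos: [0.5338, -0.0293, 0.1086]
contact_force: [1.0, 0.8, -2.3]
```

```bash
for i in 1 2; do python3 -m creep '[{"grip":-1,"tx":0,"ty":0,"tz":0.1,"spin":0},{"grip":-1,"tx":0,"ty":0,"tz":0,"spin":0},{"grip":-1,"tx":0,"ty":0,"tz":0,"spin":0}]' | grep -E 'pos|contact'; done
```

```text
tool_pos: [0.5343, -0.0291, 0.1084]
contact_force: [-1.0, 0.8, 5.2]
tool_pos: [0.5344, -0.0289, 0.1083]
contact_force: [-2.9, 0.6, 13.2]
```

Contact. I release and retreat upward.

```bash
python3 -m creep '[{"grip":-1,"tx":0,"ty":0,"tz":-0.1,"spin":0},{"grip":-0.2,"tx":0,"ty":0,"tz":0,"spin":0},{"grip":0,"tx":0,"ty":0,"tz":0,"spin":0},{"grip":0.4,"tx":0,"ty":0,"tz":0,"spin":0},{"grip":0.7,"tx":0,"ty":0,"tz":0,"spin":0},{"grip":0.7,"tx":0,"ty":0,"tz":0,"spin":0},{"grip":0.7,"tx":0,"ty":0,"tz":0,"spin":0},{"grip":0.7,"tx":0,"ty":0,"tz":0,"spin":0}]' | grep -E 'open|contact'
python3 -m creep '[{"grip":0.7,"tx":0,"ty":0,"tz":-1,"spin":0},{"grip":0.7,"tx":0,"ty":0,"tz":-2,"spin":0},{"grip":0.7,"tx":0,"ty":0,"tz":-2,"spin":0},{"grip":0.7,"tx":0,"ty":0,"tz":-3,"spin":0},{"grip":1,"tx":0,"ty":0,"tz":-3,"spin":0},{"grip":1,"tx":0,"ty":0,"tz":-3,"spin":0}]'
python3 - <<'E'
from h import *
to(.4765,-.283,.25)
p,d,c=snap('wrist'); P=world(d,c).reshape(-1,3); cv2.imwrite('pics/w2.png',p[...,::-1])
Q=P[(np.hypot(P[:,0]-.5345,P[:,1]+.028)<.035)&(P[:,2]>.11)&(P[:,2]<.16)]; print((Q.min(0)+Q.max(0))/2,Q.max(0))
E
```

```text
contact_force: [0.1, 0.4, -1.1]
opening: 0.827
clock: 9.25
tool_pos: [0.5332, -0.0293, 0.2496]
eef_rot: [0.187, 0.982, 0.0, -0.0]
contact_force: [0.8, 0.3, -0.2]
opening: 0.975
finger_force: 0.0
tool cm [ -4.06 -25.68  -0.05] pos [ 0.5332 -0.0293  0.2496] yaxis [0.368 0.93  0.   ] zax [-0.  0. -1.] F [ 0.8  0.3 -0.2] op 0.975 ff 0.0 t 9.25 q [ 0.11  0.52 -0.22  1.79  0.14  0.84  1.01]
[ 0.53319358 -0.02804868  0.13105837] [ 0.54918634 -0.01218905  0.15199941]
```

View pics/w2.png

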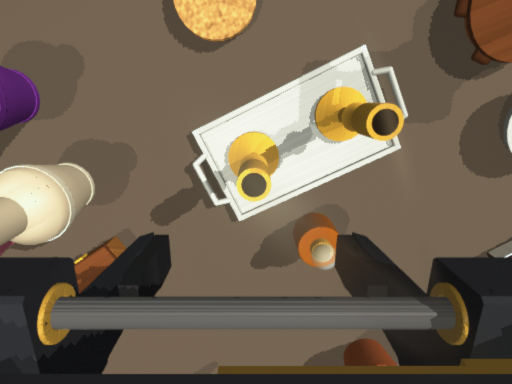

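The wrist view shows the candlestick upright on the free end at (254,165), beside the twin at (345,115). Now the vase: approach, and measure with the wrist camera.

```bash
python3 -m creep '[{"grip":1,"tx":-0.5,"ty":-2.5,"tz":0,"spin":0},{"grip":1,"tx":-0.5,"ty":-2.5,"tz":0,"spin":0},{"grip":1,"tx":-0.5,"ty":-2.5,"tz":0,"spin":0},{"grip":1,"tx":-0.5,"ty":-2.5,"tz":0,"spin":0},{"grip":1,"tx":-0.5,"ty":-2.5,"tz":0,"spin":0},{"grip":1,"tx":-0.5,"ty":-2.5,"tz":0,"spin":0},{"grip":1,"tx":-0.5,"ty":-2.5,"tz":0,"spin":0},{"grip":1,"tx":0,"ty":0,"tz":0,"spin":0}]' >/dev/null
python3 -m creep '[{"grip":1,"tx":0,"ty":0,"tz":0,"spin":0},{"grip":1,"tx":0,"ty":0,"tz":0,"spin":0},{"grip":1,"tx":0,"ty":0,"tz":0,"spin":0}]' >/dev/null
python3 - <<'E'
from h import *
p,d,c=snap('wrist'); P=world(d,c).reshape(-1,3)
g=np.array([.4765,-.283])
Q=P[(np.hypot(P[:,0]-g[0],P[:,1]-g[1])<.035)&(P[:,2]>.135)&(P[:,2]<.19)]; print(((Q.min(0)+Q.max(0))/2).round(4),np.ptp(Q,axis=0).round(4),Q[:,2].max())
T=Q[Q[:,2]>.165]; print(((T.min(0)+T.max(0))/2).round(4),np.ptp(T,axis=0).round(4),len(T))
to(.4765,-.283,.1333)
E
```

```text
[ 0.4777 -0.2823  0.1562] [0.0437 0.044  0.0422] 0.17727491189760836
[ 0.4777 -0.2823  0.1711] [0.0437 0.044  0.0123] 2255
tool cm [-0.52 -8.37 11.43] pos [ 0.5022 -0.2033  0.2477] yaxis [0.366 0.931 0.001] zax [ 0.     0.001 -1.   ] F [-0.8  0.5 -0.2] op 0.997 ff 0.0 t 10.27 q [ 0.44  0.54 -0.22  1.77  0.15  0.85  1.34]
```

```bash
python3 -m creep '[{"grip":1,"tx":-0.2,"ty":-2.8,"tz":0,"spin":0},{"grip":1,"tx":-0.2,"ty":-2.8,"tz":0,"spin":0},{"grip":1,"tx":-0.2,"ty":-2.7,"tz":0,"spin":0},{"grip":1,"tx":0,"ty":0,"tz":0,"spin":0},{"grip":1,"tx":0,"ty":0,"tz":1.5,"spin":0},{"grip":1,"tx":0,"ty":0,"tz":2,"spin":0},{"grip":1,"tx":0,"ty":0,"tz":0,"spin":0},{"grip":1,"tx":0,"ty":0,"tz":0,"spin":0}]' >/dev/null
python3 -m creep '[{"grip":1,"tx":0,"ty":0,"tz":0,"spin":0},{"grip":1,"tx":0,"ty":0,"tz":0,"spin":0}]' >/dev/null
python3 -c "
from h import *
to(.4775,-.2825,.1333)"
```

```text
tool cm [0.1  0.14 8.02] pos [ 0.4778 -0.2841  0.2135] yaxis [0.367 0.93  0.   ] zax [ 0.002 -0.001 -1.   ] F [ 0.3 -0.4  0.2] op 0.997 ff 0.0 t 11.1 q [ 0.58  0.6  -0.22  1.78  0.17  0.78  1.48]
```

```bash
python3 -m creep '[{"grip":1,"tx":0.1,"ty":0.1,"tz":1.5,"spin":0},{"grip":1,"tx":0,"ty":0,"tz":2,"spin":0},{"grip":1,"tx":0,"ty":0,"tz":2,"spin":0},{"grip":1,"tx":0,"ty":0,"tz":1.5,"spin":0},{"grip":1,"tx":0,"ty":0,"tz":0.7,"spin":0},{"grip":1,"tx":0,"ty":0,"tz":0,"spin":0},{"grip":1,"tx":0,"ty":0,"tz":0,"spin":0},{"grip":1,"tx":0,"ty":0,"tz":0,"spin":0}]' >/dev/null
python3 -m creep '[{"grip":1,"tx":0,"ty":0,"tz":0,"spin":0},{"grip":1,"tx":0,"ty":0,"tz":0,"spin":0}]' >/dev/null
python3 -c "
from h import *
to(.4775,-.2825,.1333)"
```

```text
tool cm [-0.03  0.11  0.31] pos [ 0.4768 -0.2834  0.1364] yaxis [ 0.368  0.93  -0.   ] zax [ 0.002 -0.001 -1.   ] F [-0.3 -0.1 -0.7] op 1.001 ff 0.0 t 11.93 q [ 0.56  0.7  -0.18  1.86  0.21  0.6   1.44]
```

Well centred. I close with 22 N.

```bash
python3 -m creep '[{"grip":1,"tx":0,"ty":0.1,"tz":0.3,"spin":0},{"grip":1,"tx":0,"ty":0,"tz":0,"spin":0},{"grip":1,"tx":0,"ty":0,"tz":0,"spin":0},{"grip":0.4,"tx":0,"ty":0,"tz":0,"spin":0},{"grip":0.2,"tx":0,"ty":0,"tz":0,"spin":0},{"grip":0.1,"tx":0,"ty":0,"tz":0,"spin":0},{"grip":0,"tx":0,"ty":0,"tz":0,"spin":0},{"grip":-0.1,"tx":0,"ty":0,"tz":0,"spin":0}]' 22
python3 -m creep '[{"grip":-0.3,"tx":0,"ty":0,"tz":0,"spin":0},{"grip":-1,"tx":0,"ty":0,"tz":0,"spin":0},{"grip":-1,"tx":0,"ty":0,"tz":0,"spin":0},{"grip":-1,"tx":0,"ty":0,"tz":0,"spin":0},{"grip":-1,"tx":0,"ty":0,"tz":0,"spin":0},{"grip":-1,"tx":0,"ty":0,"tz":0,"spin":0}]'
```

```text
clock: 12.6
tool_pos: [0.4766, -0.2822, 0.1325]
eef_rot: [0.187, 0.982, 0.0, -0.0]
contact_force: [-0.4, 0.1, 0.7]
opening: 0.643
finger_force: 0.0
clock: 13.1
tool_pos: [0.4766, -0.2821, 0.1325]
eef_rot: [0.187, 0.982, 0.0, 0.0]
contact_force: [-0.5, 0.3, -1.0]
opening: 0.492
finger_force: 22.0
```

```bash
python3 -m creep '[{"grip":-1,"tx":0,"ty":0,"tz":-0.3,"spin":0},{"grip":-1,"tx":0,"ty":0,"tz":-0.7,"spin":0},{"grip":-1,"tx":0,"ty":0,"tz":-1.2,"spin":0},{"grip":-1,"tx":0,"ty":0,"tz":-1.8,"spin":0},{"grip":-1,"tx":0,"ty":0,"tz":-2,"spin":0},{"grip":-1,"tx":0,"ty":0,"tz":-2,"spin":0},{"grip":-1,"tx":0,"ty":0,"tz":-2,"spin":0},{"grip":-1,"tx":0,"ty":0,"tz":-2,"spin":0}]'
python3 -m creep '[{"grip":-1,"tx":0,"ty":0,"tz":-2,"spin":0},{"grip":-1,"tx":0,"ty":0,"tz":-2,"spin":0},{"grip":-1,"tx":0,"ty":0,"tz":-1.5,"spin":0},{"grip":-1,"tx":0,"ty":0,"tz":-0.7,"spin":0},{"grip":-1,"tx":0,"ty":0,"tz":-0.3,"spin":0},{"grip":-1,"tx":0,"ty":0,"tz":0,"spin":0},{"grip":-1,"tx":0,"ty":0,"tz":0,"spin":0}]'
python3 -c "
from h import *
to(.46,.25,.315)"
```

```text
clock: 13.77
tool_pos: [0.4761, -0.2819, 0.2537]
eef_rot: [0.187, 0.982, 0.0, -0.0]
contact_force: [0.2, -0.6, -2.6]
opening: 0.492
finger_force: 22.0
clock: 14.35
tool_pos: [0.4759, -0.2818, 0.3166]
eef_rot: [0.187, 0.982, 0.0, -0.001]
contact_force: [-1.1, -0.0, -3.5]
opening: 0.492
finger_force: 22.0
tool cm [21.04 48.87  0.21] pos [ 0.4759 -0.2818  0.3166] yaxis [0.368 0.93  0.   ] zax [-0.002  0.001 -1.   ] F [-1.1 -0.  -3.5] op 0.492 ff 21.999671459197998 t 14.35 q [ 0.6   0.48 -0.24  1.64  0.13  1.04  1.52]
```

```bash
python3 -m creep '[{"grip":-1,"tx":0.3,"ty":0.7,"tz":0,"spin":0},{"grip":-1,"tx":0.6,"ty":1.4,"tz":0,"spin":0},{"grip":-1,"tx":0.9,"ty":2.1,"tz":0,"spin":0},{"grip":-1,"tx":1.1,"ty":2.5,"tz":0,"spin":0},{"grip":-1,"tx":1.1,"ty":2.5,"tz":0,"spin":0},{"grip":-1,"tx":1.1,"ty":2.5,"tz":0,"spin":0},{"grip":-1,"tx":1.1,"ty":2.5,"tz":0,"spin":0},{"grip":-1,"tx":1.1,"ty":2.5,"tz":0,"spin":0}]' | grep -E "pos|contact|open"
python3 -m creep '[{"grip":-1,"tx":1.1,"ty":2.5,"tz":0,"spin":0},{"grip":-1,"tx":1.1,"ty":2.5,"tz":0,"spin":0},{"grip":-1,"tx":1.1,"ty":2.5,"tz":0,"spin":0},{"grip":-1,"tx":1.1,"ty":2.5,"tz":0,"spin":0},{"grip":-1,"tx":1.1,"ty":2.5,"tz":0,"spin":0},{"grip":-1,"tx":1.1,"ty":2.5,"tz":0,"spin":0},{"grip":-1,"tx":1.1,"ty":2.5,"tz":0,"spin":0},{"grip":-1,"tx":1.1,"ty":2.5,"tz":0,"spin":0}]' | grep -E "pos|contact|open"
python3 -m creep '[{"grip":-1,"tx":1.1,"ty":2.5,"tz":0,"spin":0},{"grip":-1,"tx":1.1,"ty":2.5,"tz":0,"spin":0},{"grip":-1,"tx":1.1,"ty":2.5,"tz":0,"spin":0},{"grip":-1,"tx":0.9,"ty":2.1,"tz":0,"spin":0},{"grip":-1,"tx":0.6,"ty":1.4,"tz":0,"spin":0},{"grip":-1,"tx":0.3,"ty":0.7,"tz":0,"spin":0},{"grip":-1,"tx":0,"ty":0,"tz":0,"spin":0},{"grip":-1,"tx":0,"ty":0,"tz":0,"spin":0}]' | grep -E "pos|contact|open"
python3 -m creep '[{"grip":-1,"tx":0,"ty":0,"tz":0,"spin":0},{"grip":-1,"tx":0,"ty":0,"tz":0,"spin":0}]' >/dev/null
python3 - <<'E'
from h import *
to(.480,.316,.20)
p,d,c=snap('wrist'); P=world(d,c).reshape(-1,3); cv2.imwrite('pics/w3.png',p[...,::-1])
Q=P[(P[:,2]>.022)&(P[:,2]<.036)&(np.hypot(P[:,0]-.48,P[:,1]-.316)<.08)]; print('stand',len(Q),Q.min(0).round(4),Q.max(0).round(4))
E
```

```text
tool_pos: [0.4692, -0.098, 0.3167]
contact_force: [0.2, 0.9, -2.4]
opening: 0.493
tool_pos: [0.4607, 0.1199, 0.3168]
contact_force: [0.6, 0.6, -2.8]
opening: 0.492
tool_pos: [0.4571, 0.2451, 0.3169]
contact_force: [0.2, 0.1, -2.0]
opening: 0.491
tool cm [ 0.6   7.51 11.73] pos [0.4578 0.2442 0.3174] yaxis [ 0.37   0.929 -0.001] zax [-0.    -0.001 -1.   ] F [-0.9 -0.6 -3.4] op 0.491 ff 21.99963390827179 t 16.52 q [-0.36  0.44 -0.33  1.73  0.16  1.01  0.44]
stand 3988 [0.421  0.2646 0.0239] [0.5407 0.3766 0.0334]
```

View pics/w3.png

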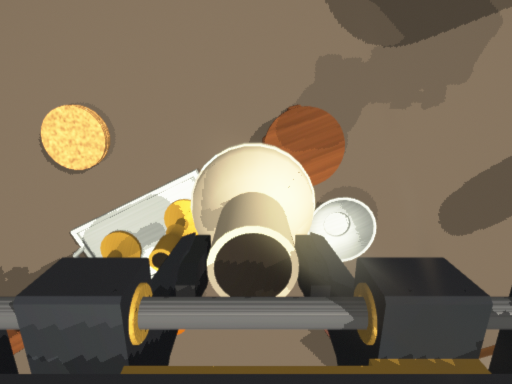

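The wrist view shows the vase upright in the grip at (255,220), with the stand visible behind at (305,145). The stand centre measures (0.481, 0.3166). I move over it and begin lowering.

```bash
python3 -m creep '[{"grip":-1,"tx":0.1,"ty":1,"tz":0,"spin":0},{"grip":-1,"tx":0.2,"ty":1.5,"tz":0,"spin":0},{"grip":-1,"tx":0.2,"ty":1.8,"tz":0,"spin":0},{"grip":-1,"tx":0.1,"ty":1.6,"tz":0,"spin":0},{"grip":-1,"tx":0,"ty":1,"tz":0,"spin":0},{"grip":-1,"tx":0,"ty":0.6,"tz":0,"spin":0},{"grip":-1,"tx":0,"ty":0,"tz":0,"spin":0},{"grip":-1,"tx":0,"ty":0,"tz":0,"spin":0}]' >/dev/null
python3 -m creep '[{"grip":-1,"tx":0,"ty":0,"tz":1,"spin":0},{"grip":-1,"tx":0,"ty":0,"tz":2,"spin":0},{"grip":-1,"tx":0,"ty":0,"tz":2,"spin":0},{"grip":-1,"tx":0,"ty":0,"tz":2,"spin":0},{"grip":-1,"tx":0,"ty":0,"tz":2,"spin":0},{"grip":-1,"tx":0,"ty":0,"tz":1.5,"spin":0},{"grip":-1,"tx":0,"ty":0,"tz":1,"spin":0},{"grip":-1,"tx":0,"ty":0,"tz":0.5,"spin":0}]' >/dev/null
python3 -m creep '[{"grip":-1,"tx":0,"ty":0,"tz":0,"spin":0},{"grip":-1,"tx":0,"ty":0,"tz":0,"spin":0},{"grip":-1,"tx":0,"ty":0,"tz":0,"spin":0},{"grip":-1,"tx":0,"ty":0,"tz":0,"spin":0},{"grip":-1,"tx":0,"ty":0,"tz":0,"spin":0},{"grip":-1,"tx":0,"ty":0,"tz":0,"spin":0}]' >/dev/null
python3 -c "
from h import *
to(.480,.316,.1625)"
```

```text
tool cm [-0.09 -0.19  3.56] pos [0.4798 0.3181 0.1981] yaxis [0.368 0.93  0.001] zax [ 0.001  0.001 -1.   ] F [ 0.1  0.6 -2.5] op 0.494 ff 21.999605298042297 t 18.4 q [-0.49  0.65 -0.29  1.73  0.25  0.8   0.29]
```

```bash
python3 -m creep '[{"grip":-1,"tx":-0.1,"ty":-0.2,"tz":0.5,"spin":0},{"grip":-1,"tx":0,"ty":0,"tz":1,"spin":0},{"grip":-1,"tx":0,"ty":0,"tz":0.8,"spin":0},{"grip":-1,"tx":0,"ty":0,"tz":0.4,"spin":0},{"grip":-1,"tx":0,"ty":0,"tz":0.2,"spin":0},{"grip":-1,"tx":0,"ty":0,"tz":0,"spin":0},{"grip":-1,"tx":0,"ty":0,"tz":0,"spin":0},{"grip":-1,"tx":0,"ty":0,"tz":0,"spin":0}]' >/dev/null
python3 -m creep '[{"grip":-1,"tx":0,"ty":0,"tz":0,"spin":0},{"grip":-1,"tx":0,"ty":0,"tz":0,"spin":0},{"grip":-1,"tx":0,"ty":0,"tz":0,"spin":0},{"grip":-1,"tx":0,"ty":0,"tz":0,"spin":0}]' >/dev/null
python3 -c "
from h import *
to(.480,.316,.1625)"
```

```text
tool cm [-0.    0.04  0.62] pos [0.4798 0.3157 0.1687] yaxis [0.368 0.93  0.   ] zax [ 0.  0. -1.] F [ 0.4  0.1 -2.2] op 0.491 ff 21.999653577804565 t 19.4 q [-0.5   0.69 -0.28  1.76  0.27  0.73  0.28]
```

```bash
python3 -m creep '[{"grip":-1,"tx":0,"ty":0,"tz":0.2,"spin":0},{"grip":-1,"tx":0,"ty":0,"tz":0,"spin":0},{"grip":-1,"tx":0,"ty":0,"tz":0,"spin":0},{"grip":-1,"tx":0,"ty":0,"tz":0,"spin":0}]' | grep -E "pos|contact"
python3 - <<'E'
from h import *
for n in('scene','top'):
    p,d,c=snap(n); P=world(d,c).reshape(-1,3); h=np.hypot(P[:,0]-.48,P[:,1]-.316)
    B=P[(h<.06)&(P[:,2]>.103)&(P[:,2]<.127)]; S=P[(h<.075)&(P[:,2]>.006)&(P[:,2]<.024)]
    if len(B)>10: print(n,'vase',circ(B,[.48,.316],.0465))
    if len(S)>10: print(n,'stand',circ(S,[.48,.316],.06))
    if n=='scene': cv2.imwrite('pics/s2.png',cv2.resize(p[90:240,230:430,::-1],None,fx=4,fy=4))
E
```

```text
tool_pos: [0.4798, 0.3156, 0.1665]
contact_force: [-1.0, 0.1, -2.3]
scene vase (array([0.4813, 0.3165]), np.float64(0.0029), 128)
scene stand (array([0.4798, 0.3211]), np.float64(0.0069), 76)
top vase (array([0.479 , 0.3148]), np.float64(0.001), 64)
top stand (array([0.4793, 0.3157]), np.float64(0.0026), 35)
```

View pics/s2.png

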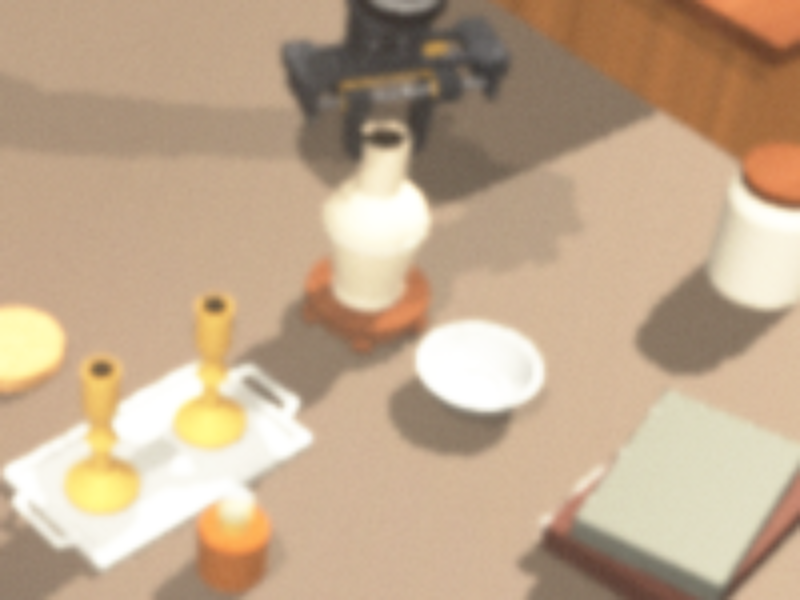

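The scene crop shows the vase upright at (375,220), centred over the stand at (368,300), and both candlesticks on the tray. I lower the last few mm softly.

```bash
python3 -m creep '[{"grip":-1,"tx":0,"ty":0,"tz":0.1,"spin":0},{"grip":-1,"tx":0,"ty":0,"tz":0,"spin":0},{"grip":-1,"tx":0,"ty":0,"tz":0.1,"spin":0},{"grip":-1,"tx":0,"ty":0,"tz":0,"spin":0},{"grip":-1,"tx":0,"ty":0,"tz":0,"spin":0},{"grip":-1,"tx":0,"ty":0,"tz":0,"spin":0}]' | grep -E "pos|contact"
for i in 1 2; do python3 -m creep '[{"grip":-1,"tx":0,"ty":0,"tz":0.1,"spin":0},{"grip":-1,"tx":0,"ty":0,"tz":0,"spin":0},{"grip":-1,"tx":0,"ty":0,"tz":0,"spin":0},{"grip":-1,"tx":0,"ty":0,"tz":0,"spin":0}]' | grep -E "pos|contact"; done
```

```text
tool_pos: [0.4798, 0.3156, 0.1645]
contact_force: [-1.1, -0.2, -2.5]
tool_pos: [0.4798, 0.3156, 0.1635]
contact_force: [0.1, -0.3, -3.3]
tool_pos: [0.4798, 0.3157, 0.1625]
contact_force: [0.2, -0.3, -2.9]
```

```bash
for i in 1; do python3 -m creep '[{"grip":-1,"tx":0,"ty":0,"tz":0.06,"spin":0},{"grip":-1,"tx":0,"ty":0,"tz":0,"spin":0},{"grip":-1,"tx":0,"ty":0,"tz":0,"spin":0},{"grip":-1,"tx":0,"ty":0,"tz":0,"spin":0}]' | grep -E "pos|contact"; done
```

```text
tool_pos: [0.4801, 0.3157, 0.1625]
contact_force: [-1.0, -0.8, 4.4]
```

Contact, light (~7 N). I release slowly and go straight up.

```bash
python3 -m creep '[{"grip":0.05,"tx":0,"ty":0,"tz":0,"spin":0},{"grip":0.2,"tx":0,"ty":0,"tz":0,"spin":0},{"grip":0.5,"tx":0,"ty":0,"tz":0,"spin":0},{"grip":1,"tx":0,"ty":0,"tz":0,"spin":0},{"grip":1,"tx":0,"ty":0,"tz":0,"spin":0},{"grip":1,"tx":0,"ty":0,"tz":0,"spin":0},{"grip":1,"tx":0,"ty":0,"tz":0,"spin":0},{"grip":1,"tx":0,"ty":0,"tz":0,"spin":0}]' | grep -E 'open|contact|finger'
python3 -m creep '[{"grip":1,"tx":0,"ty":0,"tz":-0.5,"spin":0},{"grip":1,"tx":0,"ty":0,"tz":-1,"spin":0},{"grip":1,"tx":0,"ty":0,"tz":-2,"spin":0},{"grip":1,"tx":0,"ty":0,"tz":-2,"spin":0},{"grip":1,"tx":0,"ty":0,"tz":-3,"spin":0},{"grip":1,"tx":0,"ty":0,"tz":-3,"spin":0},{"grip":1,"tx":0,"ty":0,"tz":-1,"spin":0},{"grip":1,"tx":0,"ty":0,"tz":0,"spin":0}]' | grep -E 'pos|open|contact'
python3 -m creep '[{"grip":1,"tx":3,"ty":1,"tz":0,"spin":0},{"grip":1,"tx":3,"ty":1,"tz":0,"spin":0},{"grip":1,"tx":3,"ty":1,"tz":0,"spin":0},{"grip":1,"tx":3,"ty":1,"tz":0,"spin":0},{"grip":1,"tx":2,"ty":1,"tz":0,"spin":0},{"grip":1,"tx":0,"ty":0,"tz":0,"spin":0},{"grip":1,"tx":0,"ty":0,"tz":0,"spin":0},{"grip":1,"tx":0,"ty":0,"tz":0,"spin":0}]' | grep -E 'clock|pos|contact'
python3 - <<'E'
from h import *
p,d,c=snap('top'); P=world(d,c).reshape(-1,3); h=np.hypot(P[:,0]-.48,P[:,1]-.316)
T=P[(h<.05)&(P[:,2]>.19)&(P[:,2]<.212)]; B=P[(h<.06)&(P[:,2]>.103)&(P[:,2]<.127)]
print('neck',((T.min(0)+T.max(0))/2).round(4),np.ptp(T,axis=0).round(4),'belly',circ(B,[.48,.316],.0465) if len(B) else 0)
a=np.load('/tmp/top.npz')['p']; cv2.imwrite('pics/top2.png',p[...,::-1])
E
```

```text
contact_force: [-0.3, -0.1, 0.4]
opening: 0.996
finger_force: 0.0
tool_pos: [0.4813, 0.3171, 0.2906]
contact_force: [0.1, 0.8, -0.6]
opening: 0.995
clock: 23.33
tool_pos: [0.3685, 0.4123, 0.2859]
contact_force: [0.0, -0.4, 0.6]
neck [0.4794 0.3137 0.1991] [0.0427 0.0434 0.0181] belly (array([0.4803, 0.316 ]), np.float64(0.0017), 154)
```

View pics/top2.png

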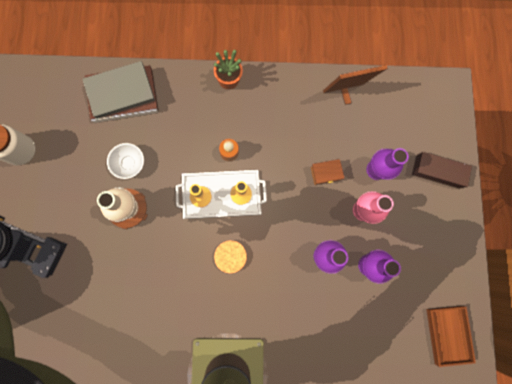

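The top view shows the vase upright on the stand (neck 107,200; stand 127,208), both candlesticks on the tray at (200,196) and (241,194), and the bystanders unmoved. The robot is clear of everything.

```bash
python3 -c "
from h import *
print(workorder.finish_job())"
```

```text
the job is handed in; nothing more can be done
None
```

The candlestick now stands beside its twin on the free end of the tray, and the vase is upright on the stand, within about 2 mm of its centre; I handed the job in at about 23 s, with the vase squeezed at 22 N and set down at about 7 N.

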